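Turn down the gas taps at a festival food stall

ROBOT

A 6-joint arm with a two-finger parallel gripper is mounted at the origin on the work surface. World frame = base frame: x ahead of the robot, y to its left, z up, the work surface at z = 0. Lengths are in mm, angles in rad, forces in N, time in s.
With the tool pointing down it reaches from about 300 to 775 mm from the base axis. Payload 14.6 kg.
Tool frame: the origin (TCP) lies midway between the tips of the shut fingers; the grasp point (between the pads) lies behind it (manip.grip_depth is the z of the grasp point in the tool frame, in mm); z points along the fingers, y is the line along which they close (so a half turn about z gives the same grasp; the last joint's range is limited). The gripper opens to 94 mm and grips with 3 to 60 N. Pads are 16 mm wide; open, the fingers measure 119 mm over their backs; the gripper's body (75 mm by 177 mm) begins 78 mm behind the grasp point.
Start: joints at [1.161, 0.3, 1.521, -0, 1.321, -0.067], TCP at [184.866, 517.99, 205.446] pointing down, gripper open.
Joint ranges: [-3.03, 3.03], [-0.79, 2.21], [0.23, 2.52], [-1.04, 4.18], [0, 3.07], [-2.55, 2.55]. Speed limits (rad/s): [2.22, 2.22, 2.57, 3.14, 3.14, 3.14].

INTERFACE

Orientations are given as [roll, pitch, yaw] about the fixed x, y, z axes, in that order (R = Rz(yaw) Ry(pitch) Rx(roll)).
In Python, from cell import manip, vision, ticket, read_state gives the robot as it stands (manip), with the cameras (vision), the readings as plain functions and the job (ticket).
- The arm moves only by the tool tcp_steps, called after "Request:" as a command line: name --argument value ..., lists and objects as JSON in quotes. Schema: {"type":"object","properties":{"motion":{"type":"array","items":{"type":"object","properties":{"dx":{"type":"number"},"dy":{"type":"number"},"dz":{"type":"number"},"drx":{"type":"number"},"dry":{"type":"number"},"drz":{"type":"number"}},"additionalProperties":false},"minItems":1,"maxItems":5},"aperture":{"type":"number"},"grip_force":{"type":"number"},"only":{"type":"string"},"quiet":{"type":"boolean"},"lines":{"type":"string"}},"required":["motion"],"additionalProperties":false}. motion is a list of rows, 1 to 5 of them, each an object with the fields dx, dy, dz (the shift in parts of the range, where 1.0 means 750 mm), drx, dry, drz (a rotation vector in normalised numbers (1 is 90 degrees)); a field left out counts as zero; each row is the pose to reach, as a shift and turn from the pose commanded when the call began, along the tool's axes at that moment; what a row does not reach only later rows make up. A row lasts 1/10 s, in which the tool goes at most 50 mm and 0.15 rad, less where a joint would pass 70% of its speed; a pose out of reach is approached as far as the arm can. aperture is the finger opening in mm, set as the call begins (left out keeps the last). The fingers move at their own pace and stop on an object; grip_force is the grip in N (left out, the last holds). Time passes only in rows, so rows that do not move let the fingers close. The tool returns the time, the measured TCP pose, the force, the opening and the grip force at its end. only (a regular expression) keeps the lines of the reply that match it, lines (a string "A,B") keeps lines A to B, and quiet returns only ok. Shift and turn numbers lie between -1 and 1, and a call with a number outside is refused. Input that does not fit is refused with a message, and nothing moves.
- read_state(): the state, without advancing time (a new reading comes with each control period).
- vision.camera(name): name is "scene" or "top"; returns (picture, depth): 420x560x3 uint8, red, green, blue; 420x560 float32, mm along the optical axis (not along the pixel's ray), 0 where there is no reading.
- vision.camera_info(name): a dict with "K" (3x3 intrinsics, pixels), "rvec" (rotation vector, rad) and "tvec" (3), from world to camera coordinates, as OpenCV has them. Camera axes: x right, y down, z forward; pixel columns grow to the right and rows downward; lengths in mm; the calibration is good to about 2 mm. A picture is of the moment at which its call begins. camera_info takes no time and is no camera call.
- ticket.sign_off(): hands the job in; it is judged then, once.
The state is a dict: "clock": time; "joints": joint angles; "qd": joint speeds; "effort": joint torques, N m; "eef_pos": TCP position; "eef_rot": TCP orientation; "wrist_force": force on the tool from outside, world axes, zero at the start; "moment": the same for the moment, N m; "finger_gap": finger opening in mm; "finger_force": force on a finger pad.
Only numpy, scipy, OpenCV 4.12 (cv2) and the standard library are available. Lean on these libraries where they do the work, as an engineer would, in place of code of your own. Each camera call takes 0.05 s, during which the arm holds its last target. There are 200 camera calls.

TASK

The tall stockpot is done: push the lever tap of the burner under it all the way shut. Push the tap of the burner under the shallow pan to half, midway between open and shut, without ever shutting it on the way. Push the levers round with a fingertip instead of pinching them, and leave the pots and everything else on the table where they are.

Things in the scene. Friction and masses are not known exactly. Their poses are not given: they have to be found in the camera images.
- tap_left (a joint): gas tap of the left (+y) burner: a straight lever turning level about an upright axis. 0 = fully open (lever along the pipe, pointing away from the burner's ring), 1.571 = shut (lever square across the pipe, against a stop); it grows clockwise seen from above. It stays where it is left; turning it takes about 1.5 N at 80 mm from the axis, more when quick.
- tap_left_axis (a point): point on that lever's turning axis, 95 mm above the table (the middle of the lever's pushing faces); its x axis points along the pipe to the ring's centre, 190 mm away, z up
- tap_left_end (a point): centre of that lever's free end, 100 mm from its axis, 95 mm up; turns with the lever, its x axis points to the axis. The lever is 14 mm wide over its black grip sides, which run 15 to 100 mm from the axis, 86 to 102 mm above the table; a steel rib on top reaches 108 mm. The pipe below is up to 60 mm high (brass valve within 30 mm of the axis: 67 mm, its stem up to the lever).
- ring_left (a point): centre of the left (+y) ring burner's pot support, on its top, 95 mm above the table; the support is 220 mm across. The burner is fixed to the table.
- tap_right (a joint): gas tap of the right (-y) burner: a straight lever turning level about an upright axis. 0 = fully open (lever along the pipe, pointing away from the burner's ring), 1.571 = shut (lever square across the pipe, against a stop); it grows clockwise seen from above. It stays where it is left; turning it takes about 1.5 N at 80 mm from the axis, more when quick.
- tap_right_axis (a point): point on that lever's turning axis, 95 mm above the table (the middle of the lever's pushing faces); its x axis points along the pipe to the ring's centre, 190 mm away, z up
- tap_right_end (a point): centre of that lever's free end, 100 mm from its axis, 95 mm up; turns with the lever, its x axis points to the axis. The lever is 14 mm wide over its black grip sides, which run 15 to 100 mm from the axis, 86 to 102 mm above the table; a steel rib on top reaches 108 mm. The pipe below is up to 60 mm high (brass valve within 30 mm of the axis: 67 mm, its stem up to the lever).
- ring_right (a point): centre of the right (-y) ring burner's pot support, on its top, 95 mm above the table; the support is 220 mm across. The burner is fixed to the table.
- stockpot: tall lidded steel stockpot, 200 mm diameter, 120 mm tall, 150 mm with the lid's knob, two loop handles to 118 mm from its middle; origin under its centre, z up. Stands on one of the two burners. 2.2 kg.
- pan: shallow open steel pan with brown rice balls in it, 210 mm diameter, 50 mm tall, two loop handles to 126 mm from its middle; origin under its centre, z up. Stands on the other burner. 1.4 kg.
- salt_jar: small upright glass jar with an aluminium cap, 44 mm diameter, 75 mm tall, loose, to be left alone; origin at its underside
- spoon: metal spoon lying flat, 170 mm long, loose, to be left alone; origin between its ends
- spatula: spatula lying flat, loose, to be left alone; origin between its ends
- sauce_bottle: white squeeze bottle, 58 mm diameter, 175 mm tall, loose, to be left alone; origin at its underside
- cup_stack: stack of upturned paper cups, 64 mm diameter, 60 mm tall, loose, to be left alone; origin at its underside
- ball_bowl: steel bowl of rice balls, 170 mm across, 55 mm tall, loose, to be left alone; origin at its underside
- paper_tray: open square paper tray, 110 mm square, 35 mm tall, loose, to be left alone; origin at its underside

How it is judged (in metres and radians):
At the end, for the whole second after the job is handed in: The tap of the burner under the stockpot is shut (joint above 1.44 rad, within about 7 degrees of its stop), the tap of the burner under the pan is midway (0.785 rad, within 0.19 rad or 11 degrees), and each pot still stands on its burner (((horizontal distance between stockpot and ring_left below 0.06 m and horizontal distance between pan and ring_right below 0.06 m and value of joint tap_left above 1.44 rad and value of joint tap_right between 0.595 and 0.975 rad) or (horizontal distance between stockpot and ring_right below 0.06 m and horizontal distance between pan and ring_left below 0.06 m and value of joint tap_right above 1.44 rad and value of joint tap_left between 0.595 and 0.975 rad))); the robot touches nothing.
It fails at once if the tap under the shallow pan is shut, so its flame goes out ((horizontal distance between pan and ring_left below 0.06 m and value of joint tap_left above 1.35 rad) or (horizontal distance between pan and ring_right below 0.06 m and value of joint tap_right above 1.35 rad)).
It fails at once if the stockpot or the pan is moved more than 15 mm or lifted (distance of any of stockpot, pan from where it was at the start of the episode above 0.015 m).
It fails at once if a thing on the table that is not part of the job is moved more than 20 mm (distance of any of salt_jar, spoon, spatula, sauce_bottle, cup_stack, ball_bowl, paper_tray from where it was at the start of the episode above 0.02 m).
It fails at once if a lever is pinched between the fingers: pressed on both of its sides at once ((contact force between the fingers and tap_left_c0 above 1.5 N and contact force between the fingers and tap_left_c1 above 1.5 N) or (contact force between the fingers and tap_right_c0 above 1.5 N and contact force between the fingers and tap_right_c1 above 1.5 N)).
It also fails if it takes over 64 s, if anything falls off the work surface, if the arm or the gripper's body presses on something with over 40 N, if the wrist force passes 120 N, or if a joint passes its speed limit or range.

## Working session

There is one attempt and no reset: what is moved stays moved. The work goes in short steps, Python scripts to look and compute and a tool call to move; the robot and the scene stay as the last step left them, time stands still between calls to the robot, and variables do not carry over. Pictures are saved under pics/ and viewed, at most 10 in all, crops included, and the job is handed in when it is done.

```bash
ls; mkdir -p pics; cat > h.py <<'E'
import numpy as np, cv2
from cell import manip, vision, ticket, read_state
def cam(n):
    p,d=vision.camera(n); i=vision.camera_info(n)
    return p,d,np.array(i["K"],float),cv2.Rodrigues(np.array(i["rvec"],float))[0],np.array(i["tvec"],float).ravel()
def ray(uv,K,R,t,z):
    uv=np.atleast_2d(uv).astype(float)
    d=np.c_[uv,np.ones(len(uv))]@np.linalg.inv(K).T@R
    c=-R.T@t
    return c+d*((z-c[2])/d[:,2])[:,None]
def cloud(d,K,R,t):
    v,u=np.indices(d.shape)
    P=np.stack([u,v,np.ones_like(u)],-1)*d[...,None]
    return (P@np.linalg.inv(K).T-t)@R if 0 else ((np.stack([u,v,np.ones_like(u)],-1)@np.linalg.inv(K).T)*d[...,None]-t)@R
E
python3 - <<'E'
from h import *
for n in("top","scene"):
    p,d,K,R,t=cam(n); cv2.imwrite(f"pics/{n}0.png",p[...,::-1]); np.savez(f"{n}0.npz",p=p,d=d,K=K,R=R,t=t)
    print(n,-R.T@t,K[0,0],(d>0).mean())
print(read_state())
E
```

```text
cell.py
pics
top [ 449.49038445    7.01045361 1244.9292323 ] 384.2768936633996 0.9959821428571428
scene [1167.12818607 -322.96512928  857.26609998] 383.46364331439565 0.9960204081632653
{'clock': 0.1, 'joints': array([ 1.16139090e+00,  3.00412127e-01,  1.52151175e+00,  3.49111768e-06,
        1.32070826e+00, -6.66257705e-02]), 'qd': array([-6.60195617e-06, -1.22040999e-03, -2.33419153e-03,  5.49373138e-04,
        4.82586378e-04,  8.27615719e-04]), 'effort': array([ 2.24685687e-04, -5.32644081e+01, -3.53287947e+01,  7.09544308e-02,
        2.34668056e-02, -8.53953452e-05]), 'eef_pos': array([184.77989036, 517.78151534, 204.94800846]), 'eef_rot': array([-3.14055570e+00, -7.25792701e-05,  2.79881209e+00]), 'wrist_force': array([ 0.26916413,  0.1648693 , -0.04134428]), 'moment': array([ 0.0159062 , -0.01520565, -0.01639631]), 'finger_force': 0.0, 'finger_gap': 94.15033367090824}
```

View pics/top0.png

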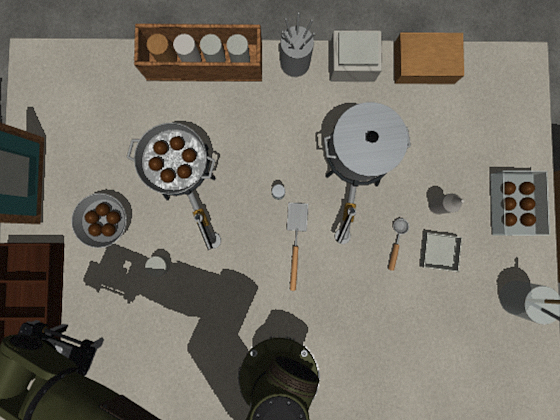

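View pics/scene0.png

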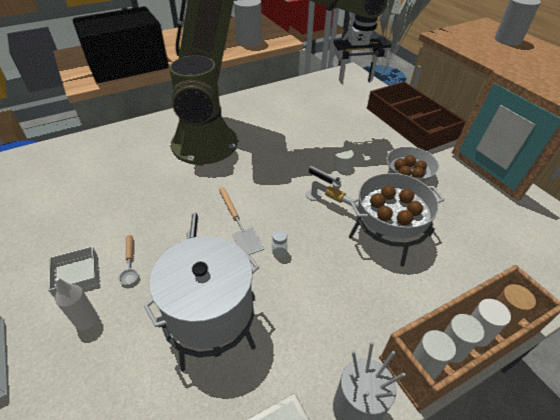

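The top view has the pan on the left (+y) ring at about (173,157) and the stockpot on the right ring at (370,140). The levers point toward the robot, near (205,228) and (347,220), with the salt jar at (278,190) and the spatula at (296,245). I'll enlarge both levers.

```bash
python3 - <<'E'
import cv2,numpy as np
a=cv2.imread("pics/top0.png");b=cv2.imread("pics/scene0.png")
f=lambda i,x,y,w,h:cv2.resize(i[y:y+h,x:x+w],(400,300),interpolation=cv2.INTER_CUBIC)
cv2.imwrite("pics/crop.png",np.vstack([np.hstack([f(a,160,180,80,60+0),f(a,310,185,80,60)+0]),np.hstack([f(b,295,155,80,60),f(b,165,200,80,60)])]))
E
```

```text
(no output)
```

View pics/crop.png

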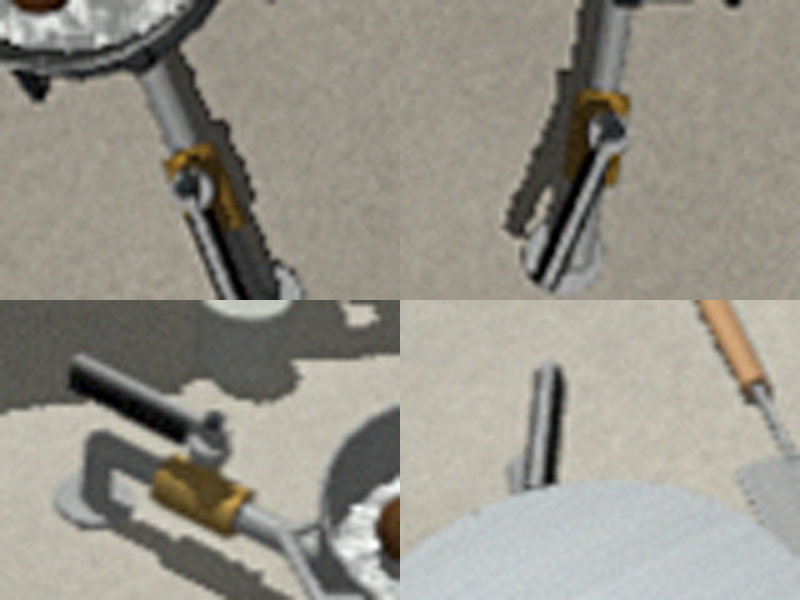

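The crop shows both levers clearly: the left axis knob in the top view is at about (197.5,217) and its tip at (207,~243). The right axis is at (351.5,211) and its tip at (339,241). I'll measure with depth heights and rays.

```bash
python3 - <<'E'
from h import *
def ang(a):return np.degrees(np.arctan2(a[1],a[0]))
A={}
for n in("top","scene"):
    z=np.load(n+"0.npz"); A[n]=z; C=cloud(z["d"],z["K"],z["R"],z["t"])
    v,u=np.indices(z["d"].shape)
    boxes={"L":(185,225,205,250),"R":(330,362,203,246)} if n=="top" else {"L":(305,345,163,192),"R":(185,204,208,240)}
    for s,(a,b,c,e) in boxes.items():
        m=(u>=a)&(u<b)&(v>=c)&(v<e)&(C[...,2]>84)&(C[...,2]<125)
        P=C[m]; q=P[:,:2]; mu=q.mean(0); w,V=np.linalg.eigh(np.cov((q-mu).T)); ax=V[:,1]; ax=ax*np.sign(-ax[0])
        s_=(q-mu)@ax; print(n,s,len(P),"mean",mu.round(1),"z pct",np.percentile(P[:,2],[5,50,95]).round(1),"dir",ang(ax).round(1),"ends",(mu+ax*s_.min()).round(1),(mu+ax*s_.max()).round(1),"wid",np.sqrt(w[0])*3.46)
        print("  pix",u[m].min(),u[m].max(),v[m].min(),v[m].max())
z=A["top"];C=cloud(z["d"],z["K"],z["R"],z["t"])
# pots from heights: rims
v,u=np.indices(z["d"].shape)
for s,(a,b,c,e),lo,hi in(("pan",(125,225,115,205),138,152),("pot",(315,415,98,185),205,222)):
    m=((u>=a)&(u<b)&(v>=c)&(v<e)&(C[...,2]>lo)&(C[...,2]<hi)); P=C[m][:,:2].astype(np.float32)
    (x,y),r=cv2.minEnclosingCircle(P); print(s,len(P),x,y,r,P.mean(0),np.percentile(C[m][:,2],[5,50,95]))
# two-view triangulate: left axis knob, left tip
def tri(a,b):
    P=[A[n]["K"]@np.c_[A[n]["R"],A[n]["t"]] for n in("top","scene")]
    X=cv2.triangulatePoints(*P,np.float64(a),np.float64(b)); return (X[:3]/X[3]).ravel().round(1)
print("L axis knob",tri((197,217),(295+213/5,155+125/5)),"R tip",tri((338.5,240.5),(165+148/5,200+65/5)))
# other obstacles heights in the working area
for nme,uv in dict(jar=(278,190),spat=(297,215),spatend=(294,285),cup=(156,262),bowl=(100,218)).items():
    print(nme,C[uv[1],uv[0]].round())
E
```

```text
top L 228 mean [458.8 225.9] z pct [ 91.1 103.9 113.9] dir -157.8 ends [509.4 246.6] [405.8 204.3] wid 16.915914036930896
  pix 194 212 214 249
top R 221 mean [ 480.4 -198.1] z pct [ 92.9 104.3 114.1] dir 156.2 ends [ 529.9 -220. ] [ 427.5 -174.7] wid 17.40507826642573
  pix 336 355 208 243
scene L 282 mean [465.  225.8] z pct [ 87.4 100.3 110. ] dir -157.3 ends [513.3 245.9] [408.8 202.3] wid 13.12861767467992
  pix 309 341 166 187
scene R 156 mean [ 470.9 -191.6] z pct [ 91.6 103.7 109.3] dir 155.3 ends [ 517.2 -212.9] [ 429.6 -172.6] wid 14.726743266061588
  pix 190 198 212 237
pan 881 668.8486938476562 316.1930847167969 126.84716033935547 [670.5417 322.9739] [138.31220354 141.63295961 147.90162368]
pot 1716 708.6766967773438 -244.36782836914062 101.98226928710938 [ 706.3408  -242.83136] [218.58214333 220.92894317 221.87774433]
L axis knob [499.9 243.6 106.1] R tip [ 432.  -176.   105.8]
jar [584.   3.  80.]
spat [512. -59.   4.]
spatend [290. -49.  22.]
cup [363. 375.  61.]
bowl [499. 570.  16.]
```

```bash
python3 - <<'E'
from h import *
print("grip_depth",manip.grip_depth)
z=np.load("top0.npz");C=cloud(z["d"],z["K"],z["R"],z["t"]);p=z["p"]
v,u=np.indices(z["d"].shape)
hsv=cv2.cvtColor(p,cv2.COLOR_RGB2HSV)
for s,A,(a,b,c,e) in(("L",(502,243),(180,225,180,245)),("R",(524,-216),(330,370,178,240))):
    box=(u>=a)&(u<b)&(v>=c)&(v<e)
    br=box&(hsv[...,1]>130)&(hsv[...,2]>70)&(hsv[...,0]>12)&(hsv[...,0]<28)
    P=C[br]; print(s,"brass",len(P),P.mean(0).round(1))
    # pipe upstream of valve: h 25..72, 30-90 mm ring side
    m=box&(C[...,2]>30)&(C[...,2]<75); Q=C[m][:,:2]; d=np.hypot(*(Q-A).T); Q=Q[(Q[:,0]>A[0]+10)&(d<110)]
    f=cv2.fitLine(Q.astype(np.float32),cv2.DIST_HUBER,0,.01,.01).ravel(); k=f[:2]*np.sign(f[0])
    print("  pipe",len(Q),"dir",np.degrees(np.arctan2(k[1],k[0])).round(1),"pt",f[2:].round(1),"offset of axis",(k[0]*(A[1]-f[3])-k[1]*(A[0]-f[2])).round(1))
    # lever top rib line
    m=box|((u>=a)&(u<b)&(v>=c)&(v<252)); m&=(C[...,2]>98)&(C[...,2]<120); Q=C[m]; print("  hi pts x range",Q[:,0].min(),Q[:,0].max())
    f=cv2.fitLine(Q[:,:2].astype(np.float32),cv2.DIST_HUBER,0,.01,.01).ravel(); k=f[:2]*-np.sign(f[0]); print("  lever dir",np.degrees(np.arctan2(k[1],k[0])).round(1),f[2:])
E
```

```text
grip_depth -18.8
L brass 48 [505.9 239.3  62.1]
  pipe 176 dir 23.3 pt [544.4 261. ] offset of axis 0.2
  hi pts x range 405.1387716055412 610.690448769272
  lever dir -158.8 [490.4019  238.31934]
R brass 36 [ 527.5 -222.7   63.7]
  pipe 179 dir -8.0 pt [ 568.9 -222.1] offset of axis -0.2
  hi pts x range 427.3964338079582 618.6749548177177
  lever dir 160.2 [ 483.9739  -198.63895]
```

The rows are not in the units I measure in: shifts go in shares of 750 mm and turns go in shares of 90 degrees. I convert before sending: -182 mm / 750 = -0.2427, -119 mm / 750 = -0.1587, -0.343 rad / 1.5708 = -0.2184.

Request:
tcp_steps --motion '[{"dx": -0.0533,"dy": -0.0333,"drz": -0.0509},{"dx": -0.1067,"dy": -0.0667,"drz": -0.1019},{"dx": -0.16,"dy": -0.1,"drz": -0.1528},{"dx": -0.2,"dy": -0.1333,"drz": -0.2037},{"dx": -0.2427,"dy": -0.1587,"drz": -0.2184}]' --aperture 0 --grip_force 10

```text
clock: 0.6
eef_pos: [316.7, 343.0, 205.3]
eef_rot: [-3.141, -0.0, -3.139]
wrist_force: [-0.5, 0.2, -0.6]
finger_gap: 57.5
finger_force: 0.0
```

Scaled: -171 mm / 750 = -0.228, -131 mm / 750 = -0.1747.

Request:
tcp_steps --motion '[{"dx": -0.04,"dy": -0.0533},{"dx": -0.08,"dy": -0.1067},{"dx": -0.12,"dy": -0.16},{"dx": -0.1747,"dy": -0.2133},{"dx": -0.1747,"dy": -0.228}]'

```text
clock: 1.1
eef_pos: [449.5, 170.9, 205.1]
eef_rot: [-3.141, -0.0, 3.139]
wrist_force: [-0.9, 0.2, 0.2]
finger_gap: 17.4
finger_force: 0.0
```

Request:
tcp_steps --motion '[{"dz": 0.0533},{"dz": 0.1067},{"dz": 0.16},{"dz": 0.16}]'

```text
clock: 1.5
eef_pos: [444.7, 172.9, 81.3]
eef_rot: [-3.139, -0.008, 3.142]
wrist_force: [-1.2, -0.7, 1.6]
finger_gap: 0.9
finger_force: 0.0
```

Scaled: 44 mm / 750 = 0.0587, 36 mm / 750 = 0.048.

Request:
tcp_steps --motion '[{"dx": 0.0053,"dy": 0.0133},{"dx": 0.0107,"dy": 0.0267},{"dx": 0.0147,"dy": 0.0373},{"dx": 0.0187,"dy": 0.048},{"dx": 0.0227,"dy": 0.0587}]'

```text
clock: 2.0
eef_pos: [430.5, 218.7, 86.3]
eef_rot: [3.141, 0.002, -3.141]
wrist_force: [1.1, -2.0, 1.1]
finger_gap: 0.8
finger_force: 1.1
```

Request:
tcp_steps --motion '[{"dx": 0.0027,"dy": 0.0093},{"dx": 0.0053,"dy": 0.0187},{"dx": 0.008,"dy": 0.028},{"dx": 0.008,"dy": 0.028}]'

```text
clock: 2.4
eef_pos: [423.9, 239.6, 85.3]
eef_rot: [3.141, -0.001, -3.141]
wrist_force: [0.0, -0.8, -0.2]
finger_gap: 0.6
finger_force: 0.0
```

```bash
cat > look.py <<'E'
from h import *
import sys
def look(s,tag):
    A={"L":np.array([500,242.5]),"R":np.array([520.5,-215])}[s]
    for n in("top","scene"):
        p,d,K,R,t=cam(n); cv2.imwrite(f"pics/{n}_{tag}.png",p[...,::-1]); C=cloud(d,K,R,t)
        # lever = black grip/steel rib pixels 86..116 mm high within 105 mm of axis, not finger
        D=C[...,:2]-A; r=np.hypot(D[...,0],D[...,1]); m=(C[...,2]>88)&(C[...,2]<116)&(r>15)&(r<108)
        a=np.degrees(np.arctan2(D[...,1],D[...,0]))%360
        h,e=np.histogram(a[m],bins=np.arange(0,361,10)); print(n,m.sum(),[(int(e[i]),int(h[i])) for i in range(36) if h[i]])
        np.savez(f"{n}_{tag}.npz",C=C,p=p)
if __name__=="__main__": look(*sys.argv[1:])
E
python3 look.py L l1
python3 - <<'E'
import cv2,numpy as np
a=cv2.imread("pics/top_l1.png")[170:270,130:263];b=cv2.imread("pics/scene_l1.png")[130:230,270:403]
cv2.imwrite("pics/l1.png",np.hstack([cv2.resize(i,(400,300),interpolation=2) for i in(a,b)]))
E
```

```text
top 146 [(0, 11), (10, 27), (20, 48), (30, 31), (40, 12), (160, 2), (170, 8), (180, 5), (350, 2)]
scene 290 [(0, 4), (10, 34), (20, 35), (30, 35), (40, 24), (140, 1), (150, 8), (160, 52), (170, 47), (180, 31), (190, 19)]
```

View pics/l1.png

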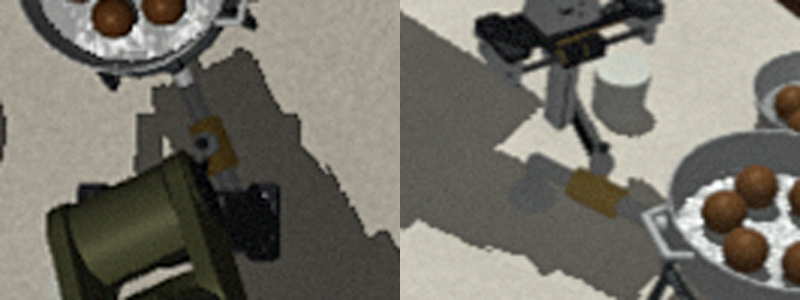

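The finger rests on the lever's -y side, and finger geometry gives about 38°. I'll push about 8 mm more, back off, lift and measure.

Scaled: -32 mm / 750 = -0.0427, -12 mm / 750 = -0.016.

Request:
tcp_steps --motion '[{"dx": 0.0013,"dy": 0.0053},{"dx": 0.0027,"dy": 0.0107},{"dx": 0.0027,"dy": 0.0107},{"dx": 0.0027,"dy": -0.016},{"dx": 0.0027,"dy": -0.0427}]'

```text
clock: 3.0
eef_pos: [422.1, 206.6, 85.4]
eef_rot: [3.141, -0.0, -3.14]
wrist_force: [-0.1, 0.3, -0.7]
finger_gap: 0.3
finger_force: 0.0
```

Request:
tcp_steps --motion '[{"dy": -0.0267,"dz": -0.0533},{"dy": -0.08,"dz": -0.1067},{"dy": -0.1467,"dz": -0.16},{"dy": -0.2133,"dz": -0.16}]'

```text
clock: 3.4
eef_pos: [423.1, 63.0, 205.3]
eef_rot: [3.141, 0.005, -3.14]
wrist_force: [1.1, 0.4, -0.2]
finger_gap: 0.8
finger_force: 0.0
```

Request:
tcp_steps --motion '[{"dy": -0.0667},{"dy": -0.1333},{"dy": -0.2},{"dy": -0.2}]'

```text
clock: 3.8
eef_pos: [422.0, -90.9, 202.2]
eef_rot: [-3.141, 0.0, 3.136]
wrist_force: [0.1, 0.8, 0.7]
finger_gap: 0.7
finger_force: 0.0
```

```bash
python3 look.py L l2
python3 - <<'E'
import numpy as np
A=np.array([500,242.5])
for n in("top","scene"):
    C=np.load(f"{n}_l2.npz")["C"]; D=C[...,:2]-A; r=np.hypot(D[...,0],D[...,1]); a=np.degrees(np.arctan2(D[...,1],D[...,0]))%360
    m=(C[...,2]>84)&(C[...,2]<116)&(r<112)&((r<15)|((a>110)&(a<230))); q=C[m][:,:2]; mu=q.mean(0); w,V=np.linalg.eigh(np.cov((q-mu).T)); k=V[:,1]; k*=-np.sign(k[0]); s=(q-mu)@k
    print(n,m.sum(),"dir",np.degrees(np.arctan2(k[1],k[0])),"ends",mu+k*s.min(),mu+k*s.max())
E
```

```text
top 300 [(0, 11), (10, 28), (20, 50), (30, 31), (40, 11), (140, 4), (150, 48), (160, 98), (170, 15), (180, 1), (190, 1), (350, 2)]
scene 249 [(0, 3), (10, 34), (20, 36), (30, 35), (40, 25), (140, 4), (150, 31), (160, 73), (170, 8)]
top 232 dir 160.5716545047271 ends [508.39287345 237.61452673] [402.32132719 275.02720868]
scene 194 dir 161.31990011097645 ends [513.80356812 237.47540695] [404.99656677 274.26242914]
```

Left lever reads about 161°, i.e. roughly 0.73–0.76 rad, which is good. Now the right lever.

Scaled: -135 mm / 750 = -0.18, -90 mm / 750 = -0.12.

Request:
tcp_steps --motion '[{"dx": -0.0053,"dy": -0.06},{"dx": -0.0107,"dy": -0.12},{"dx": -0.016,"dy": -0.18},{"dx": -0.016,"dy": -0.18,"dz": 0.0533},{"dx": -0.016,"dy": -0.18,"dz": 0.1067}]'

```text
clock: 4.4
eef_pos: [435.2, -220.9, 121.4]
eef_rot: [-3.141, 0.002, -3.141]
wrist_force: [-0.6, 0.3, -0.8]
finger_gap: 0.8
finger_force: 0.0
```

Request:
tcp_steps --motion '[{"dz": 0.0493},{"dz": 0.0493},{"dz": 0.0493}]'

```text
clock: 4.7
eef_pos: [435.1, -220.4, 86.1]
eef_rot: [3.141, -0.0, -3.14]
wrist_force: [-0.4, 0.1, 0.6]
finger_gap: 0.5
finger_force: 0.0
```

Scaled: 47 mm / 750 = 0.0627, 39 mm / 750 = 0.052.

Request:
tcp_steps --motion '[{"dx": -0.0053,"dy": 0.0107},{"dx": -0.0107,"dy": 0.024},{"dx": -0.0147,"dy": 0.0373},{"dx": -0.02,"dy": 0.052},{"dx": -0.0267,"dy": 0.0627}]'

```text
clock: 5.2
eef_pos: [454.8, -173.3, 85.5]
eef_rot: [-3.141, 0.0, -3.141]
wrist_force: [-0.7, -1.8, -0.2]
finger_gap: 0.2
finger_force: 1.1
```

Request:
tcp_steps --motion '[{"dx": -0.0067,"dy": 0.0093},{"dx": -0.0133,"dy": 0.0173},{"dx": -0.024,"dy": 0.0253},{"dx": -0.0347,"dy": 0.032},{"dx": -0.0467,"dy": 0.0387}]'

```text
clock: 5.7
eef_pos: [490.0, -145.0, 85.0]
eef_rot: [3.141, -0.0, -3.142]
wrist_force: [-0.0, -1.7, -0.1]
finger_gap: 0.5
finger_force: 1.0
```

Request:
tcp_steps --motion '[{"dx": -0.0093,"dy": 0.004},{"dx": -0.0173,"dy": 0.0067},{"dx": -0.024,"dy": 0.008},{"dx": -0.024,"dy": 0.008}]'

```text
clock: 6.1
eef_pos: [507.9, -139.2, 85.0]
eef_rot: [3.141, 0.0, -3.141]
wrist_force: [-0.3, 0.2, 0.0]
finger_gap: 0.4
finger_force: 0.0
```

Scaled: -4 mm / 750 = -0.0053, -2 mm / 750 = -0.0027.

Request:
tcp_steps --motion '[{"dx": -0.0027},{"dx": -0.0053},{"dx": -0.0053}]'

```text
clock: 6.4
eef_pos: [511.4, -139.3, 85.1]
eef_rot: [3.141, -0.0, -3.142]
wrist_force: [-0.2, 0.6, -0.3]
finger_gap: 0.4
finger_force: 0.4
```

Request:
tcp_steps --motion '[{"dx": -0.0027},{"dx": -0.0027}]'

```text
clock: 6.6
eef_pos: [513.5, -139.4, 85.1]
eef_rot: [-3.142, 0.0, -3.141]
wrist_force: [-1.6, -0.1, -0.3]
finger_gap: 0.7
finger_force: 0.6
```

Request:
tcp_steps --motion '[{"dx": -0.0027},{"dx": -0.0027}]'

```text
clock: 6.8
eef_pos: [514.3, -139.4, 84.9]
eef_rot: [3.141, -0.003, -3.142]
wrist_force: [-11.0, 0.5, 3.1]
finger_gap: 0.5
finger_force: 5.5
```

Force rises to 11 N at x=514.3, the predicted stop position. I'll retreat and verify.

Scaled: -80 mm / 750 = -0.1067, -40 mm / 750 = -0.0533.

Request:
tcp_steps --motion '[{"dx": 0.0133},{"dx": 0.0533},{"dx": 0.1067},{"dx": 0.1067,"dz": -0.0533},{"dx": 0.1067,"dz": -0.1067}]'

```text
clock: 7.3
eef_pos: [433.8, -139.2, 165.7]
eef_rot: [3.141, -0.001, 3.141]
wrist_force: [0.5, 0.2, -0.0]
finger_gap: 0.6
finger_force: 0.0
```

Request:
tcp_steps --motion '[{"dx": 0.04,"dy": 0.0533,"dz": -0.0533},{"dx": 0.08,"dy": 0.1067,"dz": -0.0533},{"dx": 0.12,"dy": 0.16,"dz": -0.0533},{"dx": 0.12,"dy": 0.2133,"dz": -0.0533},{"dx": 0.12,"dy": 0.2133,"dz": -0.0533}]'

```text
clock: 7.8
eef_pos: [344.3, 24.8, 205.7]
eef_rot: [3.141, 0.003, -3.135]
wrist_force: [0.6, -0.6, 0.4]
finger_gap: 0.9
finger_force: 0.0
```

```bash
python3 look.py R r2; python3 - <<'E'
import numpy as np,cv2
for s,A,lo,hi in(("L",(500,242.5),110,230),("R",(520.5,-215),50,180)):
  for n in("top","scene"):
    C=np.load(f"{n}_r2.npz")["C"]; D=C[...,:2]-A; r=np.hypot(D[...,0],D[...,1]); a=np.degrees(np.arctan2(D[...,1],D[...,0]))%360
    m=(C[...,2]>84)&(C[...,2]<116)&(r<112)&((r<15)|((a>lo)&(a<hi))); q=C[m][:,:2]; mu=q.mean(0); w,V=np.linalg.eigh(np.cov((q-mu).T)); k=V[:,1]; k*=np.sign(k@(mu-A)); sv=(q-mu)@k
    print(s,n,m.sum(),"dir",np.degrees(np.arctan2(k[1],k[0])),"ends",mu+k*sv.min(),mu+k*sv.max())
E
```

```text
top 197 [(0, 7), (10, 2), (60, 2), (70, 37), (80, 84), (90, 17), (100, 3), (110, 1), (330, 5), (340, 20), (350, 19)]
scene 100 [(70, 77), (80, 23)]
L top 229 dir 160.50532977263325 ends [508.34144513 237.46383782] [402.11283693 275.07024052]
L scene 192 dir 161.9572815909955 ends [511.37812965 239.06789843] [405.12487477 273.67927841]
R top 202 dir 80.50794727319854 ends [ 515.88616512 -227.60574433] [ 534.24318874 -117.81494764]
R scene 104 dir 74.12006525217514 ends [ 514.28693914 -216.12103342] [ 542.28530791 -117.70119336]
```

View pics/top_r2.png

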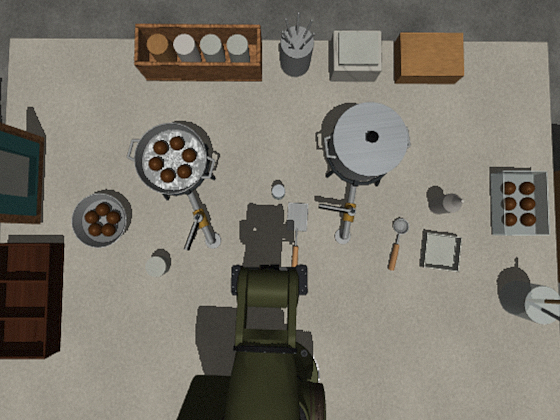

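The picture shows the right lever square across its pipe, from (351,211) to (320,208), shut against its stop. The left lever is halfway, from (198,215) to (188,247), and nothing else has moved. Handing in.

```bash
python3 -c "
from cell import manip, vision, ticket, read_state
print(ticket.sign_off())"
```

```text
the job is handed in; nothing more can be done
None
```

The job is handed in (no verdict came back): the stockpot's tap (right burner) is pushed shut against its stop, the pan's tap (left burner) measures about 0.75 rad, near half, and the last picture shows everything else where it was.

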